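# Present the jar tray

## Task

Two low sample trays run in slides on the worktop; the empty one has been left standing open. First push the empty tray fully home, then hook a fingertip behind the front lip of the tray that carries the white jar with the black lid and draw that tray right out to its stop, and take the hand away. Only push and hook: do not pinch the lips, do not touch the jar, which must stay standing in its tray, and leave the other things where they are.

Things in the scene. Friction and masses are not known exactly. Their poses are not given: they have to be found in the camera images.
- jar_tray (a joint): Travel in m of the tray that carries the jar: 0 = fully home in its slide, 0.110 = drawn right out against its end stop. It slides level along the -x axis of jar_slide (toward the robot side), runs stiffly (about 2.5 N friction) and stays where it is left.
- jar_lip_top (a point): Moves with the jar tray: middle of the upper edge of the INNER face of its front lip, 48 mm above the worktop; axes as jar_slide. The lip is an upright plate 8 mm thick (outer face 8 mm toward -x), 122 mm wide in y, 42 mm high. Behind it (+x) is an empty finger pocket, 48 mm in x, 92 mm in y, floor 13 mm above the worktop; divider behind it 25 mm high, tray sides 34 mm high.
- jar_slide: Fixed low slide of the jar tray: grey base, aluminium side rails 29 mm high, 150 x 124 mm, back wall 37 mm high. Origin on the worktop under its middle; -x is the direction in which the tray draws out, y across. With the tray home the lip's inner face is at x = -72 mm; the jar's cell, behind the pocket, is at x = -21 to +65 mm.
- empty_tray (a joint): The same for the other, empty tray, of the same make: 0 = fully home, grows to 0.110 as it stands open; at the start it stands 60 to 100 mm open. Same friction.
- empty_lip_top (a point): On the empty tray, the same point as jar_lip_top on the other: middle of the upper edge of the inner face of its lip, 48 mm above the worktop; outer face 8 mm further along -x of empty_slide.
- empty_slide: Fixed slide of the empty tray, same shape, size and axes as jar_slide. The two slides stand side by side, either may be on the left; they may be turned by up to about 0.2 rad.
- jar: Loose white plastic jar with a black lid, 66 mm across, 60 mm high, about 0.15 kg, standing upright in the cell of one tray, on the tray's floor 13 mm above the worktop. Origin at the centre of its underside, z up.
- dropper: Bystander: loose brown dropper bottle with white cap, 36 mm across, 88 mm high, on the worktop to the left. Origin at the centre of its underside.
- dishes: Bystander: loose stack of white weighing dishes, 68 mm across, 30 mm high, on the worktop to the left. Origin at the centre of its underside.
- canister: Bystander: loose blue canister, 63 mm across, 105 mm high, on the worktop to the right. Origin at the centre of its underside.

How it is judged (in metres and radians):
On the way, in this order (a step that is already met when the one before it is completed fails the run):
1. the empty tray is pushed home while the jar tray is still in (value of joint empty_tray below 0.008 m and value of joint jar_tray below 0.02 m), for 0.1 s.
2. the jar tray is being drawn out by a finger pulling on the inner side of its lip (jar_tray_c0) (value of joint jar_tray above 0.03 m and contact force between the fingers and jar_tray_c0 above 0.3 N), for 0.05 s.
3. the jar tray is drawn right out (value of joint jar_tray above 0.102 m), for 0.1 s.
At the end, for the whole second after the job is handed in: The empty tray is within 8 mm of fully home, the jar tray is within 8 mm of its outer stop (0.110 m), and the jar stands upright (within 0.1 rad) and at rest on the floor of its cell (value of joint empty_tray below 0.008 m and value of joint jar_tray above 0.102 m and angle between jar's own z axis and vertical below 0.1 rad and x of jar in the frame of jar_lip_top between 0.052 and 0.137 m and y of jar in the frame of jar_lip_top between -0.045 and 0.045 m and height (world z) of jar below 0.02 m and linear speed of jar below 0.02 m/s); the robot touches nothing.
It fails at once if the lip of the jar tray is pinched (fingers press at once on its inner half, jar_tray_c0, and its outer half, jar_tray_c1) (contact force between the fingers and jar_tray_c0 above 1 N and contact force between the fingers and jar_tray_c1 above 1 N).
It fails at once if the lip of the empty tray is pinched (fingers press at once on its inner half, empty_tray_c0, and its outer half, empty_tray_c1) (contact force between the fingers and empty_tray_c0 above 1 N and contact force between the fingers and empty_tray_c1 above 1 N).
It fails at once if the jar is touched by the robot (contact force between any of the fingers, the arm and jar above 1 N).
It fails at once if the jar is lifted or tipped (height (world z) of jar above 0.03 m or angle between jar's own z axis and vertical above 0.4 rad).
It fails at once if a bystander is moved by more than 20 mm (distance of any of dropper, dishes, canister from where it was at the start of the episode above 0.02 m).
It also fails if it takes over 54 s, if anything falls off the work surface, if the arm or the gripper's body presses on something with over 40 N, if the wrist force passes 120 N, or if a joint passes its speed limit or range.

## Robot

A 7-joint arm with a two-finger parallel gripper is mounted at the origin on a cart in front of the work surface, level with it; the furniture and walls round the work are solid. World frame = base frame: x ahead of the robot, y to its left, z up, the work surface at z = 0. Lengths are in m, angles in degrees, forces in N, time in s.
With the tool pointing down it reaches from about 0.35 to 0.775 m from the base axis. Payload 3.1 kg.
Tool frame: the origin (TCP) lies on the centre line of the jaws, within the pads' length; the fingertips stand 17 mm ahead of it and the grasp point (between the pads) lies 2 mm behind it (robot.tip_reach is the distance from the TCP to the fingertips, in m); z points along the fingers, y is the direction in which the jaws open and shut (so a half turn about z gives the same grasp; the last joint's range is limited). The gripper opens to 85 mm and grips with 20 to 120 N. Pads are 22 mm wide; open, the fingers measure 114 mm over their backs; the gripper's body (76 mm by 85 mm) begins 54 mm behind the grasp point. The pads swing forward as they close: fully open they stand 13 mm farther back than shut.
Start: joints at [67.626, 17.813, 0.802, 86.603, -0.252, 75.585, -1.558], TCP at [0.188, -0.517, 0.248] pointing down, gripper open.
Joint ranges: [-154.91, 154.91], [-16.99, 109.72], [-72.82, 74.43], [7.12, 147.25], [-82.49, 262.49], [11.32, 116.49], [-174.64, 174.64]. Speed limits (degrees/s): [159.86, 159.86, 180, 180, 180, 180, 180].

## Interface

Orientations are given as [roll, pitch, yaw] about the fixed x, y, z axes, in that order (R = Rz(yaw) Ry(pitch) Rx(roll)).
In Python, from station import robot, fingers, vision, workorder, recognise gives the robot as it stands. Calls block until the motion is done:
- robot.move_to(position, orientation): joint-space move of the TCP to a pose.
- robot.line_to(position, orientation=None, velocity=0.15, f_stop=None): straight line of the TCP; orientation=None keeps the orientation; velocity is the mean speed in m/s. With f_stop (N) it stops when the force on the tool has changed by that much, and returns True; else False.
- robot.move_j(angles): joint-space move.
- fingers.gripper_to(opening, force=None): opening from 0.0 (shut) to 1.0 (fully open); force is the grip in N (None keeps the last); returns when the fingers have stopped.
- robot.pause(seconds).
- robot.inverse_kinematics(position, orientation): joint angles nearest the present ones, or None.
- vision.grab_frame(name): name is "scene" or "top"; returns the picture (384x512x3 uint8, red, green, blue); there is no depth.
- vision.calibration(name): a dict with "mtx" (3x3 intrinsics, pixels), "k1" (the pictures are not rectified: a ray, as slopes to the right and down, at radius r is drawn at 1 + k1 r^2 times it, then the intrinsics apply), "extrinsics" (4x4, takes a point from world to camera coordinates). Camera axes: x right, y up, looking along -z (the intrinsics and any distortion apply to the point x, -y, -z); pixel columns grow to the right and rows downward; lengths in m; the calibration is good to about 2 mm. A picture is of the moment at which its call begins. calibration takes no time and is no camera call.
A pose or a line that the arm cannot do raises robot.PlanningError and nothing moves.
- workorder.close_job(): hands the job in, once; it reports no verdict.
Trained networks look in the newest picture that a camera, given by its name, has taken for a name from the list of things; names that differ only in an ending like _2 or _b are one class to them, and where a whole thing is asked for, a point or a joint stands for the part that bears it (a point fixed in the world has none). Each returns a list of dicts, best first, with "p" (0 to 1); they miss things now and then, are a little off and sometimes report something else, mostly with a low value. They report only what shows in the picture. A call takes as long as a camera call.
- recognise(label, camera): "rect" ([centre column, centre row, width, height] in pixels, round what is visible of it).
Readings, each from a call of its own:
- robot.current_time_s(): time.
- robot.current_joint_positions(): joint angles.
- robot.current_dq(): joint speeds.
- robot.current_joint_torque(): joint torques, N m.
- robot.current_tool_pos(): TCP position.
- robot.current_eef_rot(): TCP orientation.
- robot.current_contact_force(): force on the tool from outside, world axes, zero at the start.
- robot.current_torque(): the same for the moment, N m.
- robot.current_finger_gap(): opening from 0.0 (shut) to 1.0 (fully open).
Only numpy, scipy, OpenCV 4.12 (cv2) and the standard library are available. Lean on these libraries where they do the work, as an engineer would, in place of code of your own. Each camera call takes 0.05 s, during which the arm holds its last target.

## Working session

There is one attempt and no reset: what is moved stays moved. The work goes in short steps, each a Python script; the robot and the scene stay as the last script left them, time stands still between calls to the robot, and variables do not carry over. Pictures are saved under pics/ and viewed, and the job is handed in when it is done.

```bash
mkdir -p pics; ls; python3 - <<'E'
from station import robot, fingers, vision, workorder, recognise
import cv2
for n in("scene","top"):
    im=vision.grab_frame(n); cv2.imwrite(f"pics/{n}0.png",im[:,:,::-1])
    c=vision.calibration(n);print(n,c)
    for l in("jar_lip_top","jar_slide","empty_lip_top","empty_slide","jar","dropper","dishes","canister"):
        print(l,[(d["p"],[round(v) for v in d["rect"]]) for d in recognise(l,n)][:3])
print(robot.current_time_s(),robot.current_tool_pos(),robot.current_eef_rot(),robot.tip_reach)
E
```

```text
pics
scene {'mtx': array([[376.31708945,   0.        , 254.625106  ],
       [  0.        , 376.31708945, 186.93899405],
       [  0.        ,   0.        ,   1.        ]]), 'k1': -0.08951668397513306, 'extrinsics': array([[-0.5967001 , -0.80245798,  0.00318935,  0.33515174],
       [ 0.54994467, -0.4060328 ,  0.72986178, -0.37976192],
       [-0.58438844,  0.43726256,  0.68358731, -1.11964117],
       [ 0.        ,  0.        ,  0.        ,  1.        ]])}
jar_lip_top [(0.82, [233, 195, 44, 30])]
jar_slide [(0.7, [233, 195, 46, 33]), (0.51, [230, 183, 19, 21])]
empty_lip_top [(0.62, [289, 183, 40, 30])]
empty_slide [(0.88, [282, 176, 53, 45])]
jar [(0.8, [230, 183, 17, 26]), (0.5, [234, 194, 41, 29])]
dropper [(0.63, [198, 267, 12, 23])]
dishes [(0.75, [230, 193, 49, 34]), (0.66, [165, 271, 20, 19])]
canister [(0.79, [368, 168, 22, 30])]
top {'mtx': array([[463.28405052,   0.        , 254.95101772],
       [  0.        , 463.28405052, 193.33869612],
       [  0.        ,   0.        ,   1.        ]]), 'k1': -0.003520039488736569, 'extrinsics': array([[-0.02916199, -0.99953313,  0.00911638, -0.01668083],
       [ 0.98314612, -0.02703477,  0.1808116 , -0.5762709 ],
       [-0.18048072,  0.01423556,  0.9834755 , -1.59247644],
       [ 0.        ,  0.        ,  0.        ,  1.        ]])}
jar_lip_top [(0.74, [232, 173, 33, 46]), (0.32, [235, 172, 37, 48])]
jar_slide [(0.78, [234, 170, 35, 43])]
empty_lip_top [(0.54, [291, 194, 33, 45])]
empty_slide [(0.97, [293, 182, 37, 70]), (0.18, [234, 165, 14, 18])]
jar [(0.82, [235, 164, 17, 20]), (0.56, [380, 235, 25, 21])]
dropper []
dishes [(0.87, [125, 225, 22, 26])]
canister [(0.93, [380, 235, 26, 18]), (0.31, [294, 180, 36, 69])]
0.9 [ 0.18800686 -0.51689756  0.24832   ] [1.79995463e+02 1.63944387e-03 1.99878482e+01] 0.017
```

```bash
python3 - <<'E'
import cv2,numpy as np
a=cv2.imread("pics/top0.png");b=cv2.imread("pics/scene0.png")
cv2.imwrite("pics/topc.png",cv2.resize(a[130:250,190:340],None,fx=5,fy=5,interpolation=cv2.INTER_CUBIC))
cv2.imwrite("pics/scc.png",cv2.resize(b[140:230,195:320],None,fx=6,fy=6,interpolation=cv2.INTER_CUBIC))
E
```

```text
(no output)
```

View pics/top0.png

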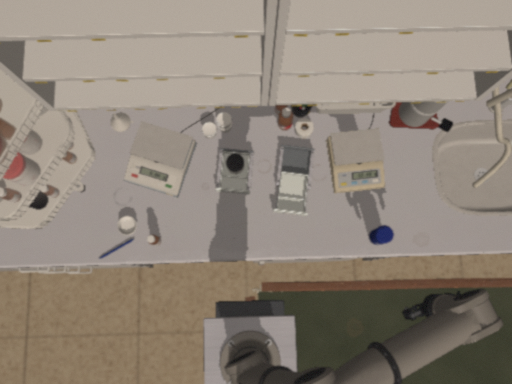

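View pics/topc.png

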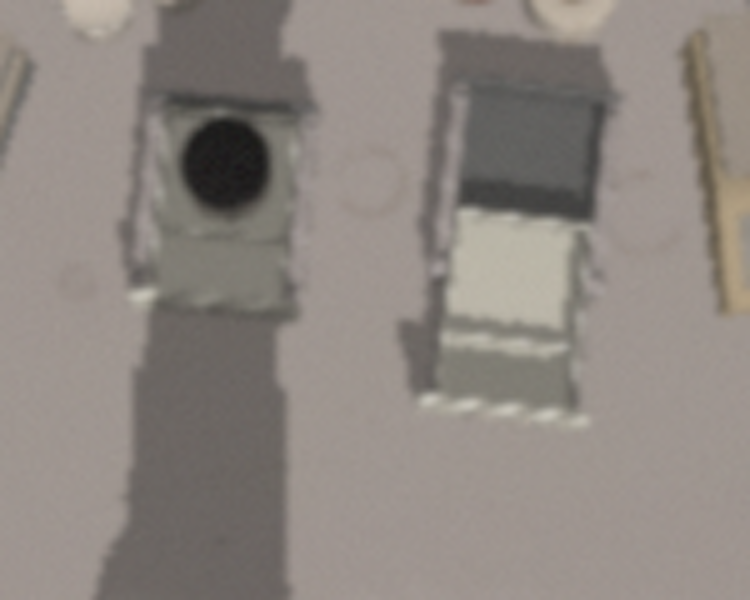

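View pics/scene0.png

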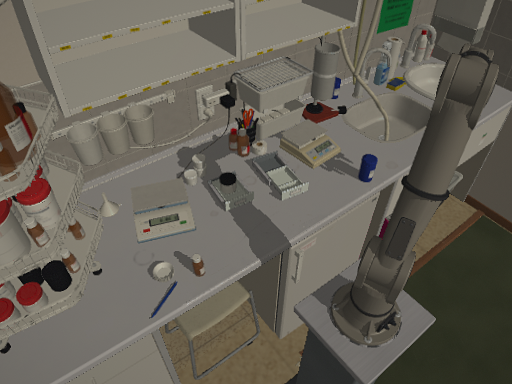

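View pics/scc.png

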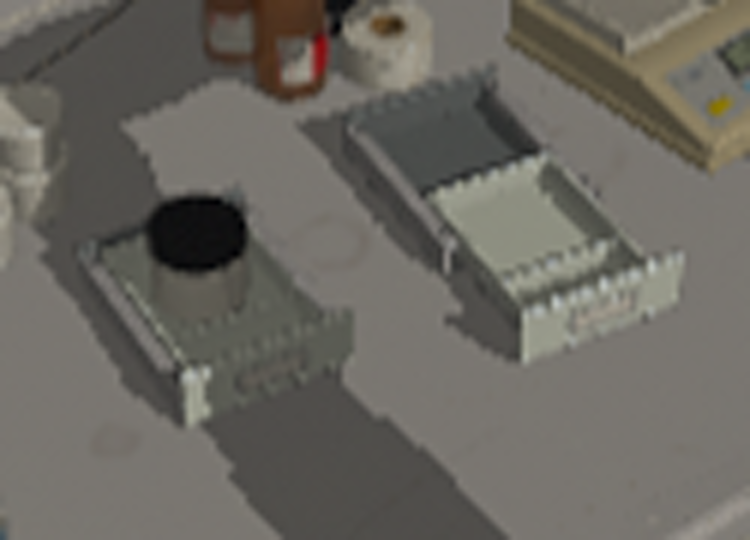

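```bash
cat >h.py <<'E'
from station import robot, fingers, vision, workorder, recognise
import numpy as np,cv2
def ray(name,px,z):
    c=vision.calibration(name);K=c["mtx"];E=c["extrinsics"]
    d=np.array([(px[0]-K[0,2])/K[0,0],(px[1]-K[1,2])/K[1,1]]);u=d.copy()
    for _ in range(20):u=d/(1+c["k1"]*(u@u))
    v=E[:3,:3].T@np.array([u[0],-u[1],-1]);o=-E[:3,:3].T@E[:3,3]
    return o+v*(z-o[2])/v[2]
def proj(name,P):
    c=vision.calibration(name);K=c["mtx"];E=c["extrinsics"]
    p=E[:3,:3]@np.asarray(P)+E[:3,3];u=np.array([p[0],-p[1]])/-p[2]
    u=u*(1+c["k1"]*(u@u));return K[:2,:2]@u+K[:2,2]
E
python3 - <<'E'
from h import *
T=lambda x,y:(190+x/5-.4,130+y/5-.4)
S=lambda x,y:(195+x/6-.42,140+y/6-.42)
def rep(n,l,r,cam,z):
    a=ray(cam,l,z);b=ray(cam,r,z);d=a-b
    print(n,cam,a.round(4),b.round(4),"mid",((a+b)/2).round(4),"w",np.hypot(*d[:2]).round(4),"yaw",np.degrees(np.arctan2(-d[0],d[1])).round(2))
rep("emptylip",T(425,402),T(590,420),"top",.048)
rep("jarlip",T(132,297),T(297,312),"top",.048)
rep("emptylip",S(522,308),S(685,258),"scene",.048)
rep("jarlip",S(182,372),S(352,318),"scene",.048)
rep("emptyback",T(445,85),T(612,95),"top",.037)
rep("jarback",T(155,98),T(312,106),"top",.037)
for n,p,c in(("jar",T(226,165),"top"),("jar",S(198,235),"scene")): print(n,ray(c,p,.073).round(4))
print("can",ray("top",(381,235),.1),"drop",ray("scene",(198,257),.088),"dish",ray("top",(126,224),.03))
E
```

```text
emptylip top [ 0.5146 -0.1008  0.048 ] [ 0.4985 -0.2171  0.048 ] mid [ 0.5065 -0.159   0.048 ] w 0.1173 yaw -7.89
jarlip top [0.5959 0.1053 0.048 ] [ 0.5818 -0.012   0.048 ] mid [0.5889 0.0466 0.048 ] w 0.1181 yaw -6.86
emptylip scene [ 0.5248 -0.1008  0.048 ] [ 0.4979 -0.2168  0.048 ] mid [ 0.5113 -0.1588  0.048 ] w 0.1191 yaw -13.08
jarlip scene [0.6055 0.1049 0.048 ] [ 0.5818 -0.0082  0.048 ] mid [0.5937 0.0483 0.048 ] w 0.1156 yaw -11.87
emptyback top [ 0.7497 -0.1247  0.037 ] [ 0.7389 -0.2465  0.037 ] mid [ 0.7443 -0.1856  0.037 ] w 0.1223 yaw -5.07
jarback top [0.7455 0.0872 0.037 ] [ 0.7364 -0.0271  0.037 ] mid [0.7409 0.0301 0.037 ] w 0.1147 yaw -4.54
jar [0.6846 0.0355 0.073 ]
jar [0.6815 0.0411 0.073 ]
can [ 0.41111645 -0.45656965  0.1       ] drop [0.4187797  0.32560187 0.088     ] dish [0.48169642 0.42742095 0.03      ]
```

```bash
cat >fit.py <<'E'
from h import *
from scipy.optimize import least_squares
T=lambda x,y:np.array((190+x/5-.4,130+y/5-.4))
S=lambda x,y:np.array((195+x/6-.42,140+y/6-.42))
L=-.080;M=-.076
E_=[("top",T(425,402),1,M,.061,.048),("top",T(590,420),1,M,-.061,.048),("top",T(447,84),0,.075,.062,.037),("top",T(614,94),0,.075,-.062,.037),
("scene",S(520,306),1,M,.061,.048),("scene",S(685,254),1,M,-.061,.048),("scene",S(523,362),1,L,.061,.006),("scene",S(680,303),1,L,-.061,.006),("scene",S(348,122),0,.075,.062,.037),("scene",S(494,66),0,.075,-.062,.037)]
J_=[("top",T(132,297),1,M,.061,.048),("top",T(297,310),1,M,-.061,.048),("top",T(150,92),0,.075,.062,.037),("top",T(314,107),0,.075,-.062,.037),
("scene",S(185,368),1,M,.061,.048),("scene",S(352,314),1,M,-.061,.048),("scene",S(188,427),1,L,.061,.006),("scene",S(82,246),0,.075,.062,.037)]
def P(q,o):
    t,(c,s)=q[3],(np.cos(q[2]),np.sin(q[2]));x=o[3]-t*o[2];y=o[4]
    return [q[0]+c*x-s*y,q[1]+s*x+c*y,o[5]]
def fit(O,q,ft):
    f=lambda p:np.concatenate([proj(o[0],P(np.r_[p,0][:4] if ft else np.r_[p[:3],0],o))-o[1] for o in O])
    r=least_squares(f,q if ft else q[:3],loss="soft_l1");print(r.x.round(4),"yawdeg",np.degrees(r.x[2]).round(2));print(f(r.x).reshape(-1,2).round(1).tolist());return r.x if ft else np.r_[r.x,0]
qe=fit(E_,[.67,-.17,-.12,.08],True);qj=fit(J_,[.67,.04,-.12,0],False)
def draw(cam,im,qs,k,off,w):
    im=cv2.resize(im[off[1]:off[1]+w[1],off[0]:off[0]+w[0]],None,fx=k,fy=k,interpolation=cv2.INTER_CUBIC)
    for q in qs:
        for mv,x0,x1,y,z in((0,-.075,.075,.062,.037),(1,-.080,-.072,.061,.048),(1,-.08,-.08,.061,.006),(1,-.072+.048,-.072+.048,.046,.025)):
            pts=np.array([(proj(cam,P(q,(0,0,mv,a,b,z)))+.5-off)*k for a,b in((x0,y),(x1,y),(x1,-y),(x0,-y))]).astype(int)
            cv2.polylines(im,[pts],True,(0,0,255),1)
    return im
if __name__=="__main__":
    cv2.imwrite("pics/ft.png",draw("top",cv2.imread("pics/top0.png"),(qe,qj),5,(190,130),(150,120)))
    cv2.imwrite("pics/fs.png",draw("scene",cv2.imread("pics/scene0.png"),(qe,qj),6,(195,140),(125,90)))
E
python3 fit.py
```

```text
[ 0.6707 -0.1793 -0.1287  0.0864] yawdeg -7.37
[[-0.8, -0.8], [0.5, -1.0], [0.3, -0.7], [0.7, 0.6], [1.0, 1.7], [-0.3, -0.1], [0.5, 0.8], [0.1, 0.1], [-0.8, 0.3], [-0.1, 0.9]]
[ 0.668   0.0382 -0.1189] yawdeg -6.81
[[-0.7, -1.0], [0.3, -0.6], [-0.0, 0.1], [1.0, 0.1], [-0.3, 1.9], [0.5, -0.4], [0.3, 0.5], [-0.2, 0.6]]
```

View pics/ft.png

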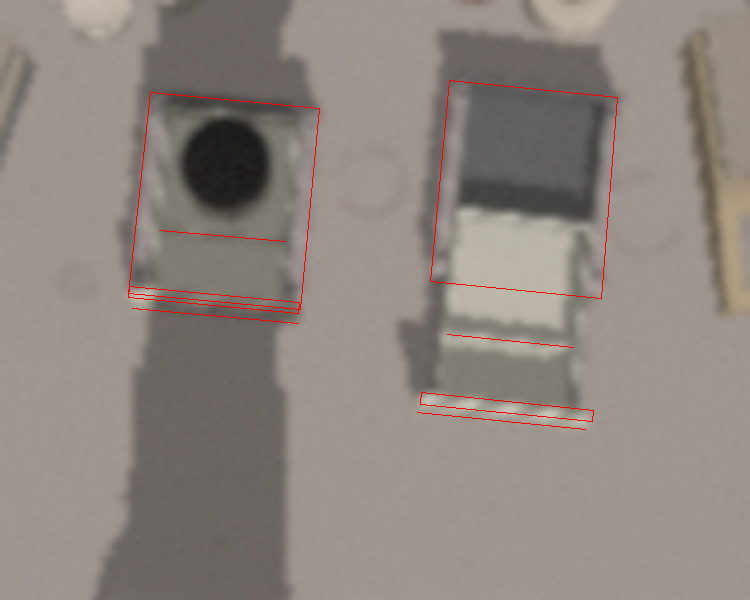

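View pics/fs.png

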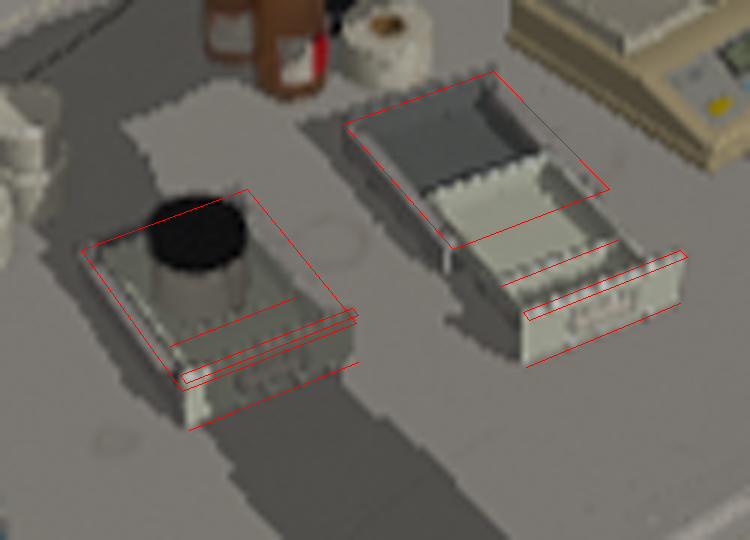

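```bash
cat >m.py <<'E'
from h import *
qe=np.array([.6707,-.1793,-.1287]);qj=np.array([.668,.0382,-.1189])
def W(q,x,y,z): c,s=np.cos(q[2]),np.sin(q[2]);return [q[0]+c*x-s*y,q[1]+s*x+c*y,z]
def O(q):return [180,0,np.degrees(q[2])]
def L(q,p):  # world -> slide
    d=np.asarray(p)[:2]-q[:2];c,s=np.cos(q[2]),np.sin(q[2]);return np.array([c*d[0]+s*d[1],-s*d[0]+c*d[1],p[2]]).round(4)
def st(q): print(round(robot.current_time_s(),2),L(q,robot.current_tool_pos()),np.round(robot.current_contact_force(),2))
E
python3 - <<'E'
from m import *
fingers.gripper_to(0.0)
robot.move_to(W(qe,-.205,0,.22),O(qe));st(qe)
robot.line_to(W(qe,-.205,0,.046),velocity=.12);st(qe)
print(robot.line_to(W(qe,-.150,0,.046),velocity=.04,f_stop=1.5));st(qe)
im=vision.grab_frame("scene");cv2.imwrite("pics/p1.png",cv2.resize(im[110:240,175:345,::-1],None,fx=4,fy=4,interpolation=cv2.INTER_CUBIC))
E
```

```text
3.35 [-0.2051 -0.0014  0.22  ] [-0.54 -0.44 -0.17]
4.95 [-2.043e-01 -1.000e-04  4.670e-02] [ 0.07 -0.31 -0.08]
True
5.77 [-1.749e-01  1.000e-04  4.550e-02] [-1.47  0.83  0.14]
```

View pics/p1.png

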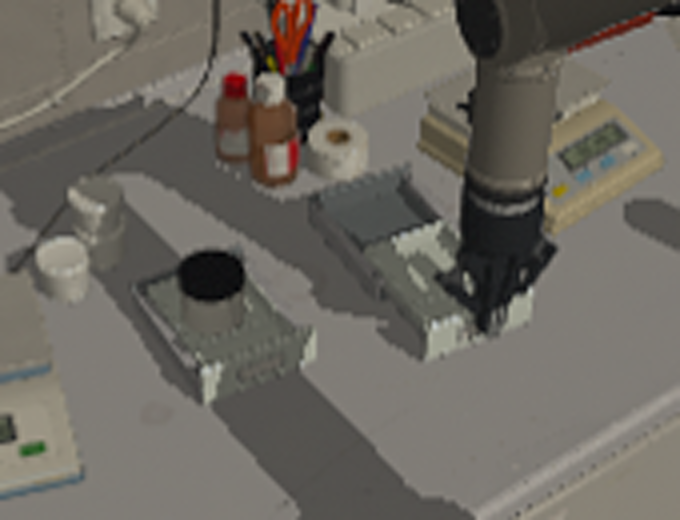

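The fingertips stand in front of the empty tray's lip (crop about 487,325), touching its outer face. Next I push it home.

```bash
python3 - <<'E'
from m import *
print(robot.line_to(W(qe,-.105,0,.046),velocity=.04));st(qe)
print(robot.line_to(W(qe,-.075,0,.046),velocity=.02,f_stop=12));st(qe)
robot.pause(.3);st(qe)
robot.line_to(W(qe,-.18,0,.046),velocity=.12)
robot.line_to(W(qe,-.2,0,.15),velocity=.15);st(qe)
robot.move_to(W(qj,-.2,0,.16),O(qj))
for n,o in(("top",(190,130)),("scene",(195,140))):
    im=vision.grab_frame(n)[:,:,::-1];cv2.imwrite(f"pics/p2{n}.png",im);cv2.imwrite(f"pics/p2{n}c.png",cv2.resize(im[o[1]-10:o[1]+110,o[0]-10:o[0]+150],None,fx=5,fy=5,interpolation=cv2.INTER_CUBIC))
E
```

```text
False
7.75 [-0.1048  0.0003  0.0462] [-2.85 -0.7  -2.05]
True
8.78 [-0.0862 -0.0003  0.0453] [0.44 0.14 0.  ]
9.08 [-0.0885 -0.0008  0.0442] [ 0.41 -0.27 -0.48]
10.85 [-2.005e-01  1.000e-04  1.492e-01] [ 0.48  0.65 -0.18]
```

View pics/p2topc.png

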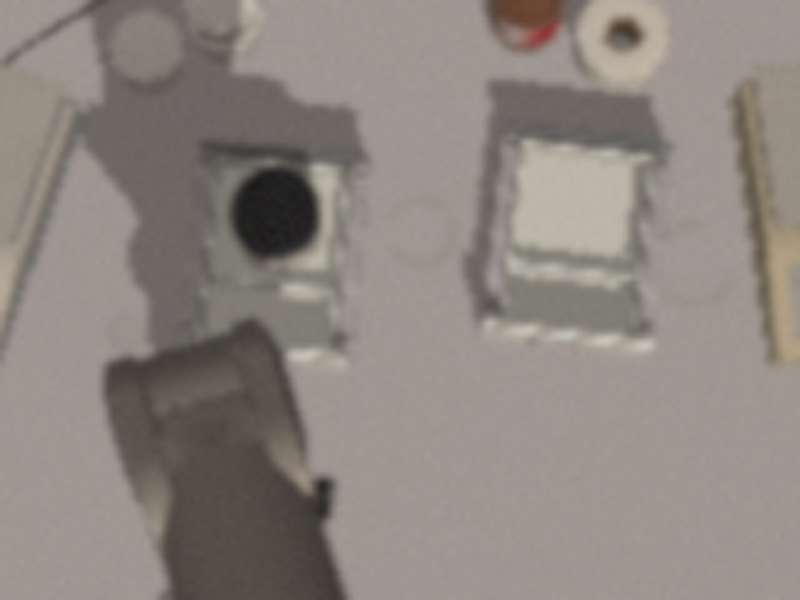

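View pics/p2scenec.png

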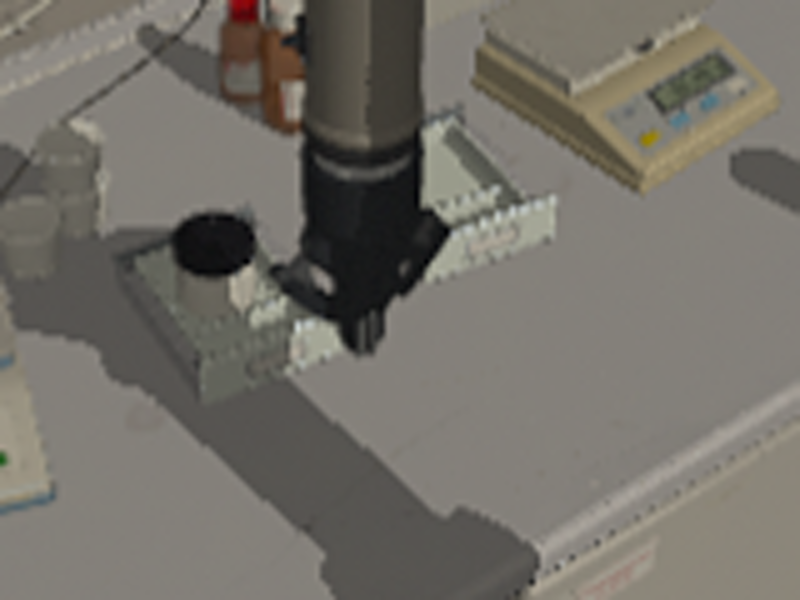

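```bash
python3 - <<'E'
from m import *
T=lambda x,y:np.array((180+x/5-.4,120+y/5-.4))
for q,p in((qe,(484,327)),(qe,(655,347)),(qj,(347,360))):print(L(q,ray("top",T(*p),.048)))
print("finger shut",robot.current_finger_gap(), robot.current_time_s())
E
```

```text
[-0.0744  0.0597  0.048 ]
[-0.0765 -0.0632  0.048 ]
[-0.0781 -0.0599  0.048 ]
finger shut 0.0031787670569175274 11.8167
```

```bash
python3 - <<'E'
from m import *
robot.line_to(W(qj,-.049,0,.16),velocity=.12)
robot.line_to(W(qj,-.049,0,.075),velocity=.1);st(qj)
print(robot.line_to(W(qj,-.049,0,.041),velocity=.03,f_stop=3));st(qj)
for n,o in(("top",(190,130)),("scene",(195,140))):
    im=vision.grab_frame(n)[:,:,::-1];cv2.imwrite(f"pics/p3{n}c.png",cv2.resize(im[o[1]-10:o[1]+110,o[0]-10:o[0]+150],None,fx=5,fy=5,interpolation=cv2.INTER_CUBIC))
E
```

```text
14.22 [-0.0483  0.0002  0.0758] [ 0.26  0.69 -0.07]
False
15.51 [-0.0488  0.0001  0.0413] [-0.51 -0.12 -0.13]
```

View pics/p3scenec.png

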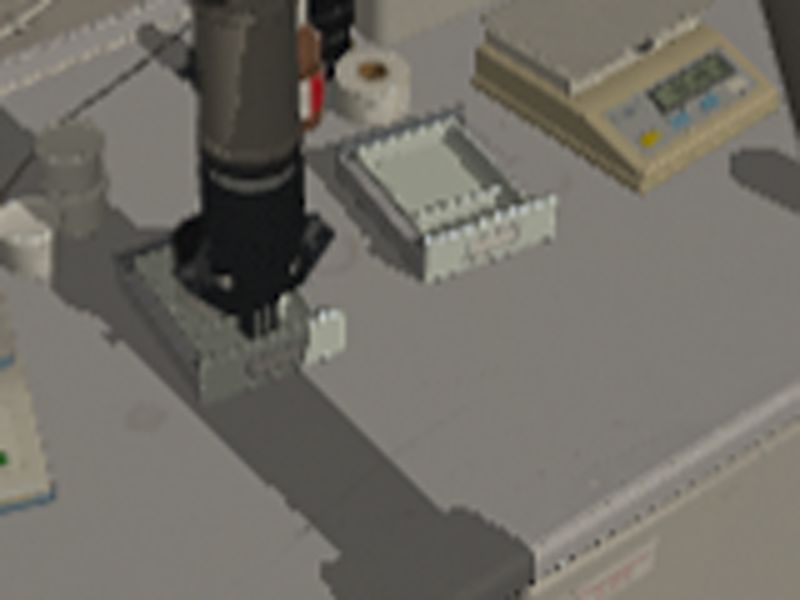

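The fingertips are inside the jar tray's pocket behind the lip (crop about 262,325) with no contact yet, and the empty tray is home. Now I draw the jar tray out.

```bash
python3 - <<'E'
from m import *
print(robot.line_to(W(qj,-.075,0,.041),velocity=.025,f_stop=15));st(qj)
print(robot.line_to(W(qj,-.155,0,.041),velocity=.035,f_stop=15));st(qj)
print(robot.line_to(W(qj,-.185,0,.041),velocity=.02,f_stop=12));st(qj)
robot.pause(.2);st(qj)
for n,o in(("top",(190,130)),("scene",(195,140))):
    im=vision.grab_frame(n)[:,:,::-1];cv2.imwrite(f"pics/p4{n}c.png",cv2.resize(im[o[1]-10:o[1]+110,o[0]-10:o[0]+150],None,fx=5,fy=5,interpolation=cv2.INTER_CUBIC))
E
```

```text
False
16.8 [-0.0751 -0.      0.0411] [ 0.85 -0.03 -0.22]
False
19.23 [-1.55e-01  1.00e-04  4.10e-02] [ 3.12 -1.27  0.67]
True
20.13 [-0.1688  0.      0.0412] [ 0.75 -0.45  0.12]
20.33 [-0.1686 -0.0007  0.0408] [ 0.14 -0.26  0.48]
```

View pics/p4scenec.png

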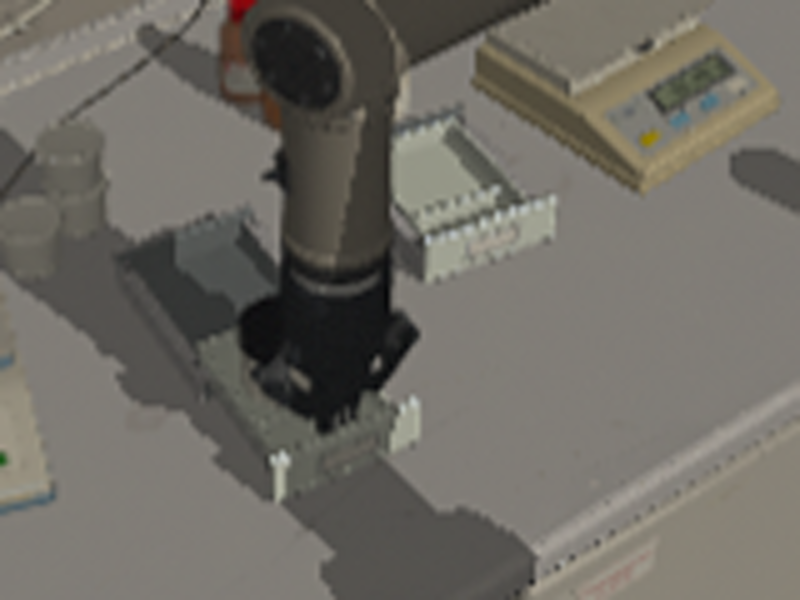

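The tray is out against its stop, with the lip at about crop (280–420, 400–500) and the jar still behind the hand. I back off the lip, lift away and check.

```bash
python3 - <<'E'
from m import *
robot.line_to(W(qj,-.159,0,.041),velocity=.03);st(qj)
robot.line_to(W(qj,-.159,0,.2),velocity=.12);st(qj)
robot.move_to([.30,-.35,.28],[180,0,-20]);st(qj)
for n,o in(("top",(190,130)),("scene",(195,140))):
    im=vision.grab_frame(n)[:,:,::-1];cv2.imwrite(f"pics/p5{n}.png",im);cv2.imwrite(f"pics/p5{n}c.png",cv2.resize(im[o[1]-10:o[1]+110,o[0]-10:o[0]+150],None,fx=5,fy=5,interpolation=cv2.INTER_CUBIC))
E
```

```text
20.86 [-0.1588  0.      0.0409] [-0.02 -0.55 -0.4 ]
22.33 [-0.1596 -0.0002  0.1992] [ 0.09  0.19 -0.06]
24.03 [-0.3183 -0.4278  0.2797] [ 0.77 -0.16  0.03]
```

View pics/p5topc.png

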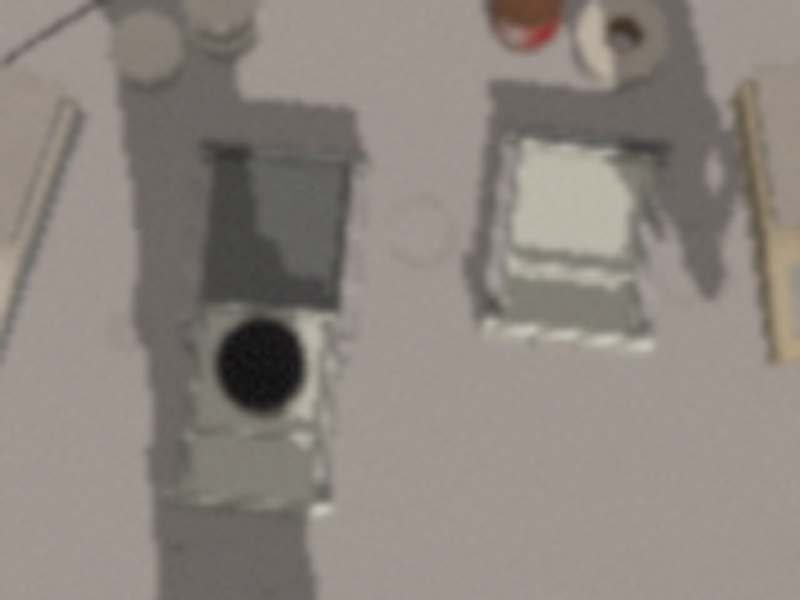

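View pics/p5scenec.png

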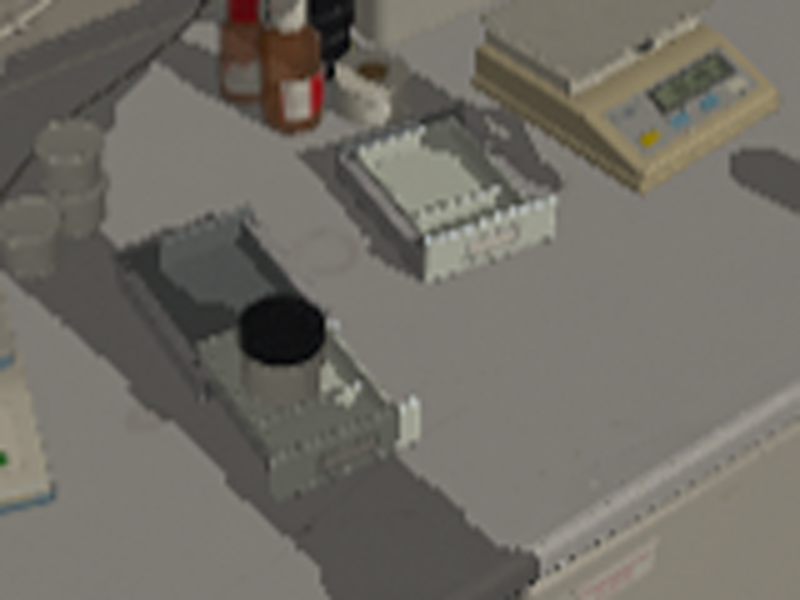

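View pics/p5top.png

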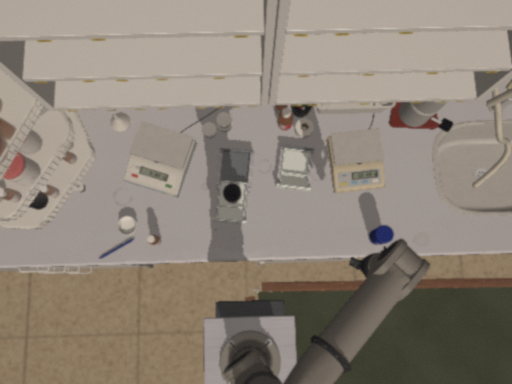

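```bash
python3 - <<'E'
from m import *
T=lambda x,y:np.array((180+x/5-.4,120+y/5-.4))
S=lambda x,y:np.array((185+x/5-.4,130+y/5-.4))
for p in((329,508),(167,497)):print("top",L(qj,ray("top",T(*p),.048))-[-.0765,0,0])
for p,h in(((418,400),(344,312)),):print("scene d",L(qj,ray("scene",S(*p),.048))-L(qj,ray("scene",S(*h),.048)))
print("lidmove",L(qj,ray("top",T(260,365),.073))-L(qj,ray("top",T(275,213),.073)))
print("jar",L(qj,ray("top",T(260,365),.073)),L(qj,ray("scene",S(283,330),.073)))
print("empty scene",L(qe,ray("scene",S(424,237),.048)),L(qe,ray("scene",S(555,197),.048)))
for l,c in (("dropper","scene"),("dishes","top"),("canister","top"),("canister","scene")):print(l,[(d["p"],np.round(d["rect"])) for d in recognise(l,c)][:2])
E
```

```text
top [-0.1084 -0.0571  0.048 ]
top [-0.111   0.0573  0.048 ]
scene d [-0.1067 -0.0011  0.    ]
lidmove [-0.1101 -0.0003  0.    ]
jar [-0.0919 -0.0001  0.073 ] [-0.0946  0.0029  0.073 ]
empty scene [-0.0634  0.0587  0.048 ] [-0.0731 -0.06    0.048 ]
dropper [(0.78, array([198., 267.,  12.,  21.])), (0.61, array([274., 170.,  41.,  35.]))]
dishes [(0.8, array([126., 225.,  25.,  22.]))]
canister [(0.67, array([379., 236.,  24.,  21.]))]
canister [(0.79, array([368., 167.,  23.,  28.])), (0.28, array([276., 168.,  41.,  32.]))]
```

```bash
python3 -c "
from m import *
st(qj);workorder.close_job()"
```

```text
24.33 [-0.3189 -0.4286  0.2799] [ 0.39 -0.08 -0.23]
the job is handed in; nothing more can be done
```

I pushed the empty tray home with the shut fingertips, hooked the jar tray's lip from inside its pocket and drew that tray out, then took the hand away. I handed the job in at about 24 s; no verdict is reported.

**Empty tray:** the push ended in a sharp force rise at the stop. The top view then put it within about 2 mm of home.

**Jar tray:** the pull also ended in a sharp force rise at the stop. The lip and lid displacement read 107–111 mm in the two cameras. The jar stands upright, roughly centred in its cell.

**Bystanders and hand:** the dropper, dishes and canister show at the same pixels as before, within 1–2 px. The hand is clear of everything, with the force reading near zero.

**One disagreement:** the scene camera alone put the empty lip 3–13 mm further in than the top view, mostly at its left end. My first fit showed a similar error at that corner, so I trusted the top view and the force stop.

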